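# Square up three painted tiles on the setting board and close the stop

## Task

Nudge the three painted tiles into one straight row, flush along the board's back fence and packed edge to edge against the end block, sliding them on the board without lifting them off it. Slide the red-gripped stop along the fence until it sits snugly against the open end of the row, and leave the other things where they are.

Things in the scene. Friction and masses are not known exactly. Their poses are not given: they have to be found in the camera images.
- board: fixed wooden tile-setting board: bed 200 (x) x 460 (y) x 18 mm thick, origin under the bed's centre, z up. A dark wooden fence, 30 mm wide, top at z = 34 mm, runs along its far side: its face, looking to the board's -x, is at x = +60 mm, from y = -230 to +170 mm
- corner (a point): inner corner, on the bed's top (z = 18 mm), where the fence meets the dark end block that stands square to it at the robot's left; at x = +60, y = +150 mm in the board's frame, axes as the board's. The end block's face looks to -y, reaches 120 mm from the fence towards the robot, top at z = 34 mm. The row starts here
- stop (a joint): position (m) of the aluminium sliding stop on the fence; grows as it slides to the board's +y, towards the end block; range 0 to 0.2, light friction, stays where left. Its flat pushing face, looking to +y, is at y = -190 mm + this value in the board's frame. Its blade reaches over the bed from the fence face to x = +4 mm, from 2 to 24 mm above the bed, 14 mm thick
- stop_grip (a point): top centre of the stop's red grip post, 18 x 18 mm across, 35 mm tall, standing on an 8 mm thick aluminium carriage (36 x 40 mm) on the fence; this point is 77 mm above the table, 20 mm behind (-y of) the pushing face, at x = +75 mm in the board's frame. It does not turn
- tile_ring: loose square white ceramic tile, 50 x 50 x 12 mm, 65 g, painted with a blue ring and centre dot; lies flat on the board; origin at the centre of its underside, z up, x and y square to its edges
- tile_cross: loose square white ceramic tile, 50 x 50 x 12 mm, 65 g, painted with a blue diagonal cross; lies flat on the board; origin at the centre of its underside, z up, x and y square to its edges
- tile_dots: loose square white ceramic tile, 50 x 50 x 12 mm, 65 g, painted with five blue dots; lies flat on the board; origin at the centre of its underside, z up, x and y square to its edges
- pot: small white glaze pot with blue lid, 34 mm across, 45 high, standing on the board beyond the end block; bystander; origin at the centre of its underside
- bowl: terracotta bowl, 150 mm across, 60 high; bystander; origin at the centre of its underside
- vase: terracotta vase, 100 mm across, 150 high; bystander; origin at the centre of its underside
- jar: amber glaze jar with white cap, 64 mm across, 85 high; bystander; origin at the centre of its underside
- brush: paint brush lying on the table, 190 mm long; bystander; origin at its grip's underside
- rib: flat wooden potter's rib, 110 x 50 x 8 mm; bystander; origin at the centre of its underside
- mug: blue mug, 76 mm across, 85 high; bystander; origin at the centre of its underside
Mind the look-alikes: they are no part of the job. Leave any orange look-alike of the tile_dots alone.

How it is judged:
By the outcome, as a careful person would: the job done as asked, in the order asked, and still so for the second after the job is handed in, with the robot touching nothing.
It also fails if it takes over 72 s, if anything falls off the work surface, if the arm or the gripper's body presses on something with over 40 N, if the wrist force passes 120 N, or if a joint passes its speed limit or range.

## Robot

A 6-joint arm with a two-finger parallel gripper is mounted at the origin on the work surface. World frame = base frame: x ahead of the robot, y to its left, z up, the work surface at z = 0. Lengths are in mm, angles in rad, forces in N, time in s.
With the tool pointing down it reaches from about 150 to 775 mm from the base axis. Payload 6.1 kg.
Tool frame: the origin (TCP) lies at the very end of the fingers, on their centre line; the grasp point (between the pads) lies 19 mm behind it; z points along the fingers, x is the direction in which the jaws open and shut, and the axes are right-handed (so a half turn about z gives the same grasp; the last joint's range is limited). The gripper opens to 85 mm and grips with 20 to 120 N. Pads are 22 mm wide; open, the fingers measure 114 mm over their backs; the gripper's body (76 mm by 85 mm) begins 54 mm behind the grasp point. The pads swing forward as they close: fully open they stand 13 mm farther back than shut.
Start: joints at [-1.114, 0.126, -0.04, 1.405, 0, 1.571], TCP at [231.557, -471.158, 231.295] pointing down, gripper open.
Joint ranges: [-2.72, 2.72], [-0.95, 1.95], [-1.27, 1.35], [-1.78, 2.02], [-1.46, 1.47], [-3.14, 3.14]. Speed limits (rad/s): [2.39, 2.39, 3.01, 3.14, 3.14, 3.14].

## Interface

Orientations are given as [roll, pitch, yaw] about the fixed x, y, z axes, in that order (R = Rz(yaw) Ry(pitch) Rx(roll)).
In Python, from bench import env, solver, vision gives the robot as it stands. Calls block until the motion is done:
- env.movep(position, orientation): joint-space move of the TCP to a pose.
- env.servo_line(position, orientation=None, v=150, force_limit=None): straight line of the TCP; orientation=None keeps the orientation; v is the mean speed in mm/s. With force_limit (N) it stops when the force on the tool has changed by that much, and returns True; else False.
- env.move_j(angles): joint-space move.
- env.gripper_to(opening): opening from 0.0 (shut) to 1.0 (fully open); the grip force is fixed at half the most; returns when the fingers have stopped.
- env.sleep(seconds).
- solver.ik(position, orientation): joint angles nearest the present ones, or None.
- vision.get_image(name): name is "side" or "top" or "wrist"; returns the picture (400x640x3 uint8, red, green, blue); there is no depth.
- vision.get_calibration(name): a dict with "vfov" (degrees; the focal length in pixels is half the picture's height over the tangent of half this angle, whatever the lens; pixels are square), "cx", "cy" (the principal point, pixels), "eye" and "orientation" of the camera in the world. Camera axes: x right, y down, z forward; pixel columns grow to the right and rows downward; lengths in mm; the calibration is good to about 2 mm. A picture is of the moment at which its call begins: read the wrist's pose just before it. get_calibration takes no time and is no camera call; for the wrist camera it gives the pose at the moment of the call.
A pose or a line that the arm cannot do raises env.PlanningError and nothing moves.
- env.finish_job(): hands the job in, once; it reports no verdict.
Readings, each from a call of its own:
- env.current_time(): time.
- env.current_joint_positions(): joint angles.
- env.current_qd(): joint speeds.
- env.current_tau(): joint torques, N m.
- env.current_ee_pos(): TCP position.
- env.current_eef_rot(): TCP orientation.
- env.current_contact_force(): force on the tool from outside, world axes, zero at the start.
- env.current_ft_torque(): the same for the moment, N m.
- env.current_opening(): opening from 0.0 (shut) to 1.0 (fully open).
Only numpy, scipy, OpenCV 4.12 (cv2) and the standard library are available. Lean on these libraries where they do the work, as an engineer would, in place of code of your own. Each camera call takes 0.05 s, during which the arm holds its last target. There are 200 camera calls.

## Working session

There is one attempt and no reset: what is moved stays moved. The work goes in short steps, each a Python script; the robot and the scene stay as the last script left them, time stands still between calls to the robot, and variables do not carry over. Pictures are saved under pics/ and viewed, about 8 in all and at most 12, crops included, and the job is handed in when it is done.

```bash
mkdir -p pics; ls
python3 - <<'E'
from bench import env, solver, vision
import cv2
for n in ("top","side"):
    im=vision.get_image(n); cv2.imwrite(f"pics/{n}0.png",im[:,:,::-1]); print(n,vision.get_calibration(n))
print(env.current_time(), env.current_eef_rot())
E
```

```text
pics
top {'vfov': 56.48483624605629, 'cx': 314.5089647100836, 'cy': 198.2590421728343, 'eye': array([ 444.26367893,   -3.24397683, 1156.79412572]), 'orientation': array([-3.03224959,  0.0094286 , -1.56945251])}
side {'vfov': 57.1291614354539, 'cx': 319.21460909705087, 'cy': 196.9162915494588, 'eye': array([ 58.20707524, 788.75981874, 677.7956725 ]), 'orientation': array([-2.14183233,  0.02070689, -2.56754607])}
0.1 [ 3.14156311e+00  1.42134621e-03 -1.11401726e+00]
```

View pics/top0.png

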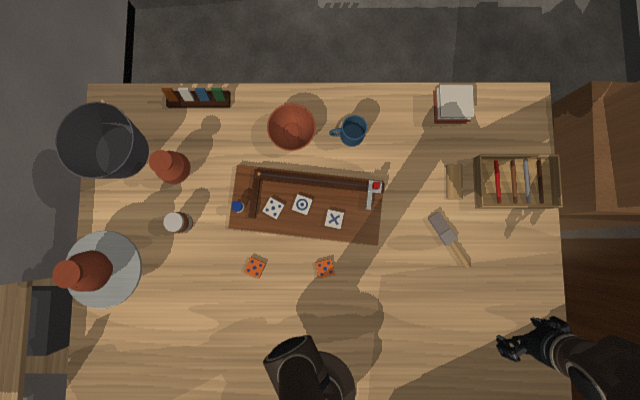

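View pics/side0.png

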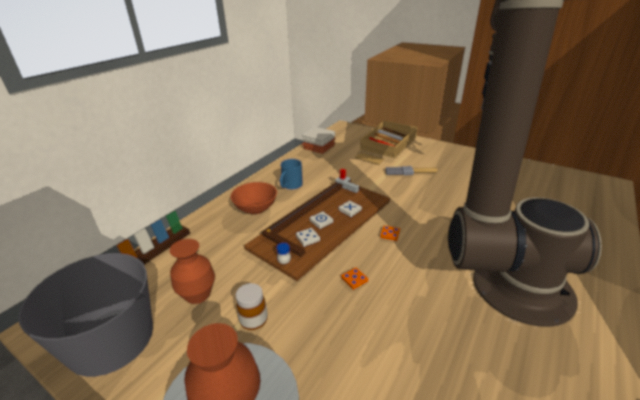

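The top view shows the board, tilted slightly, at pixels (228–383, 163–245). Dots tile is at (273,208), ring at (302,204), cross at (334,219) and the stop's grip near (376,186). The orange decoys sit in front at (255,266) and (325,266). The side view agrees. Next I'll move the wrist camera over the board for a precise measurement.

```bash
cat > h.py <<'E'
import numpy as np, cv2
from bench import env, solver, vision
from scipy.spatial.transform import Rotation as R
def cal(n):
    c=vision.get_calibration(n); return c
def px2w(c,uv,z):
    f=200/np.tan(np.radians(c['vfov']/2)); M=R.from_euler('xyz',c['orientation']).as_matrix()
    d=M@np.array([(uv[0]-c['cx'])/f,(uv[1]-c['cy'])/f,1]); e=np.array(c['eye'])
    return e+d*(z-e[2])/d[2]
def w2px(c,p):
    f=200/np.tan(np.radians(c['vfov']/2)); M=R.from_euler('xyz',c['orientation']).as_matrix()
    q=M.T@(np.array(p)-c['eye']); return np.array([c['cx']+f*q[0]/q[2],c['cy']+f*q[1]/q[2]])
E
python3 - <<'E'
from h import *
c=cal('top')
for n,uv,z in [('c',(260,171),34),('dots',(273,208),30),('ring',(302,204),30),('cross',(334,219),30),('grip',(376,186),77),('bl',(228,228),18),('br',(380,245),18),('tl',(236,163),18)]: print(n,px2w(c,uv,z).round(1))
w=cal('wrist'); p=env.current_ee_pos(); print(w,p)
T=R.from_euler('xyz',env.current_eef_rot()).as_matrix(); W=R.from_euler('xyz',w['orientation']).as_matrix()
print((T.T@(np.array(w['eye'])-p)).round(1),(T.T@W).round(3))
for yaw in (0,-1.571,1.571,3.14): print(yaw,solver.ik([430,0,400],[3.1416,0,yaw]))
E
```

```text
c [651.5 174.6  34. ]
dots [538.1 133.7  30. ]
ring [550.4  45.6  30. ]
cross [504.9 -51.5  30. ]
grip [ 598.9 -172.6   77. ]
bl [477.7 272.   18. ]
br [ 426.8 -191.    18. ]
tl [679.7 252.4  18. ]
{'vfov': 70.39681788924652, 'cx': 317.10147640556823, 'cy': 201.19838363791683, 'eye': array([ 289.69492844, -442.5262132 ,  373.39321393]), 'orientation': array([ 2.87828877e+00, -1.45072061e-05, -1.11336119e+00])} [ 231.38923575 -470.85944871  230.61374243]
[ 1.000e-01 -6.480e+01 -1.428e+02] [[ 1.     0.     0.002]
 [-0.001  0.966  0.26 ]
 [-0.001 -0.26   0.966]]
0 [-5.04852143e-06  7.22377583e-03  2.09623619e-01  1.77319617e+00
  7.34641021e-06  1.57079128e+00]
-1.571 [ 1.02825393e-09  7.21762497e-03  2.09617413e-01  1.77318877e+00
 -1.49627466e-09 -3.14138898e+00]
1.571 [ 1.02824327e-09  7.22992665e-03  2.09629825e-01  1.77320357e+00
 -1.49625956e-09 -2.03672177e-04]
3.14 [ 5.04851499e-06  7.22378562e-03  2.09623629e-01  1.77319618e+00
 -7.34640083e-06 -1.56919862e+00]
```

Run:
```python
from h import *
env.movep([580,25,200],[np.pi,0,1.571-0.1])
env.sleep(0.2)
c=cal('wrist'); im=vision.get_image('wrist')
import json; json.dump({k:np.array(v).tolist() for k,v in c.items()},open('w1.json','w'))
cv2.imwrite('pics/w1.png',im[:,:,::-1]); print(c,env.current_time())
cv2.imwrite('pics/w1b.png',cv2.resize(im[:,:,::-1],(800,500),interpolation=cv2.INTER_CUBIC))
```

```text
{'vfov': 70.39681788924652, 'cx': 317.10147640556823, 'cy': 201.19838363791683, 'eye': array([513.81106052,  30.42077288, 342.87040921]), 'orientation': array([2.87752280e+00, 1.30934074e-03, 1.47032480e+00])} 2.525
```

View pics/w1b.png

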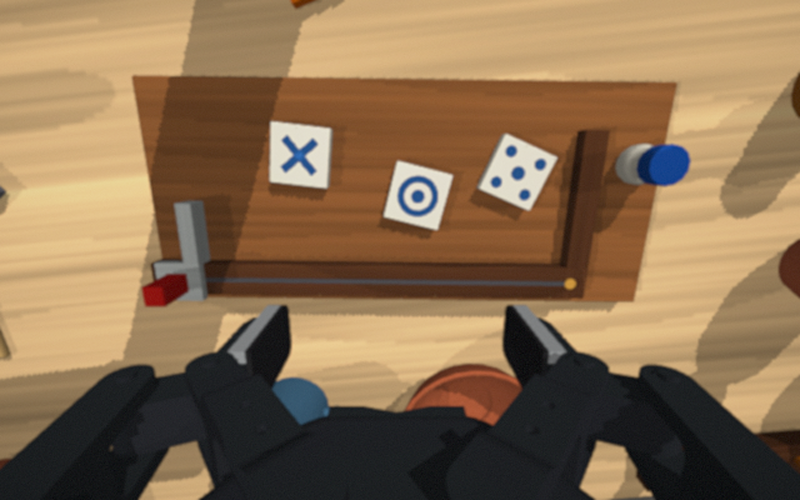

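The wrist view shows the whole board. In the 800-px picture: bed corners are at (133,76), (677,83) and (633,300). Cross is at (299,155), ring at (418,196), dots at (517,172), and the stop is at the left with its blade from (175,203) to (207,298). I'll fit the board and tile poses from it.

Run:
```python
from h import *
import json
c=json.load(open('w1.json')); im=cv2.imread('pics/w1.png')
hsv=cv2.cvtColor(im,cv2.COLOR_BGR2HSV)
m=((hsv[...,1]<70)&(hsv[...,2]>140)).astype(np.uint8)
blue=((hsv[...,0]>95)&(hsv[...,0]<130)&(hsv[...,1]>70)).astype(np.uint8)
m2=cv2.morphologyEx(m|0,cv2.MORPH_CLOSE,np.ones((3,3)))
cs,_=cv2.findContours(m2,cv2.RETR_EXTERNAL,cv2.CHAIN_APPROX_NONE)
for k in cs:
    a=cv2.contourArea(k)
    if 1000<a<4000:
        w=np.array([px2w(c,p[0],30)[:2] for p in k]).astype(np.float32)
        r=cv2.minAreaRect(w); print(np.round(cv2.boundingRect(k)),a,np.round(r[0],1),np.round(r[1],1),round(r[2],1))
for n,uv,z in [('nl',(133,76),18),('nr',(677,83),18),('fr',(633,300),18)]: print(n,px2w(c,np.array(uv)/1.25,z).round(1))
cr=np.hstack([cv2.resize(im[150:250,105:185],(400,500),interpolation=cv2.INTER_CUBIC),cv2.resize(im[150:250,445:525],(400,500),interpolation=cv2.INTER_CUBIC)])
cv2.imwrite('pics/c1.png',cr)
```

```text
[307 129  56  55] 2083.5 [549.2  44.8] [51. 51.] 70.1
[383 107  63  61] 2199.5 [538.3 132.1] [51.3 50.6] 61.2
[215  97  50  54] 2281.0 [504.9 -52.3] [51.3 50.9] 77.7
nl [ 427.5 -183.2   18. ]
nr [478.8 270.6  18. ]
fr [673.7 248.2  18. ]
```

View pics/c1.png

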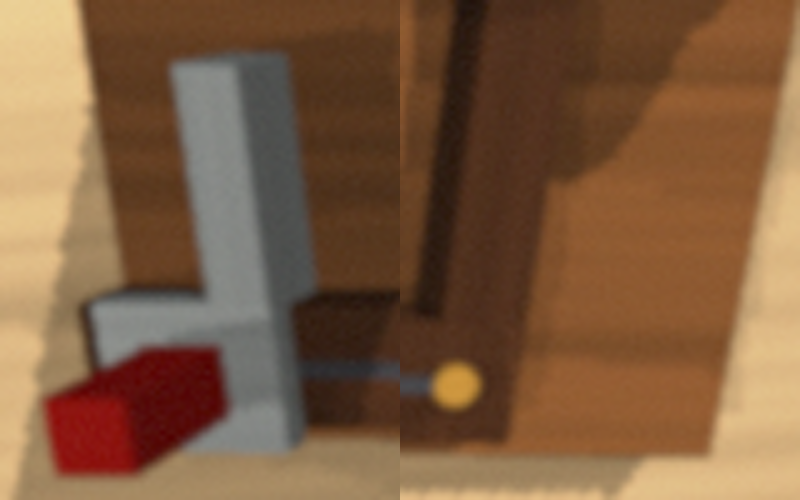

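```bash
cat > fit.py <<'E'
from h import *
import json
from scipy.optimize import least_squares
c=json.load(open('w1.json'))
# board-frame point, pixel, depends on stop
P=[((-100,-230,18),(133/1.25,76/1.25),0),((-100,230,18),(677/1.25,83/1.25),0),((100,230,18),(507,241.2),0),
   ((60,150,34),(453.6,213.4),0),((75,-210,77),(123.6,237.2),1),((4,-190,42),(152.6,162),1),((4,-204,42),(139.4,163),1)]
def W(b,p,s=0):
    x,y,t=b; C,S=np.cos(t),np.sin(t); return np.array([x+C*p[0]-S*p[1],y+S*p[0]+C*p[1],p[2]])
def res(v):
    return np.concatenate([w2px(c,W(v[:3],(p[0],p[1]+s*v[3],p[2])))-uv for p,uv,s in P])
r=least_squares(res,[560,30,-.1,20],x_scale=[1,1,.01,1],loss='soft_l1')
print(r.x.round(4)); print(res(r.x).reshape(-1,2).round(1))
b=r.x[:3]; print('corner',W(b,(60,150,18)))
for n,p,a in [('ring',(549.2,44.8),70.1),('dots',(538.3,132.1),61.2),('cross',(504.9,-52.3),77.7)]:
    C,S=np.cos(b[2]),np.sin(b[2]); d=np.array(p)-b[:2]
    print(n,(C*d[0]+S*d[1]).round(1),(-S*d[0]+C*d[1]).round(1),'ang',round((a-np.degrees(b[2])+45)%90-45,1))
E
python3 fit.py
```

```text
[ 5.515117e+02  3.235540e+01 -1.117000e-01  9.520300e+00]
[[-2.  -0.8]
 [ 1.5 -1.2]
 [ 0.6  0.8]
 [-0.4  0.9]
 [-0.3  0.5]
 [ 0.2  0.9]
 [ 0.2 -0.3]]
corner [627.86285344 174.72994531  18.        ]
ring -3.7 12.1 ang -13.5
dots -24.3 97.6 ang -22.4
cross -36.9 -89.3 ang -5.9
```

```bash
cat >> h.py <<'E'
B=np.array([551.5,32.4,-0.1117]); O=[np.pi,0,np.pi/2+B[2]]
def W(x,y,z):
    C,S=np.cos(B[2]),np.sin(B[2]); return [B[0]+C*x-S*y,B[1]+S*x+C*y,z]
def bpos():
    p=np.array(env.current_ee_pos()); d=p[:2]-B[:2]; C,S=np.cos(B[2]),np.sin(B[2])
    return np.round([C*d[0]+S*d[1],-S*d[0]+C*d[1],p[2]],1)
def go(x,y,z,v=150,fl=None):
    return env.servo_line(W(x,y,z),O,v=v,force_limit=fl)
def snap(n):
    import json
    c=cal('wrist'); im=vision.get_image('wrist'); json.dump({k:np.array(v).tolist() for k,v in c.items()},open(n+'.json','w'))
    cv2.imwrite(f'pics/{n}.png',im[:,:,::-1])
E
python3 - <<'E'
from h import *
env.movep(W(-78,97.6,60),O); env.gripper_to(0.25)
h=go(-78,97.6,20,150,10); print('down',h,bpos(),env.current_time())
h=go(5,97.6,20,50,12); print('push',h,bpos(),np.round(env.current_contact_force(),1),env.current_time())
go(-14,97.6,20,150); snap('p1'); print(env.current_opening())
E
```

```text
down True [-78.2  97.6  18.1] 4.3167
push True [-1.1 97.4 19. ] [-0.  -0.7 -0.7] 5.8
0.25107480135228627
```

View pics/p1.png

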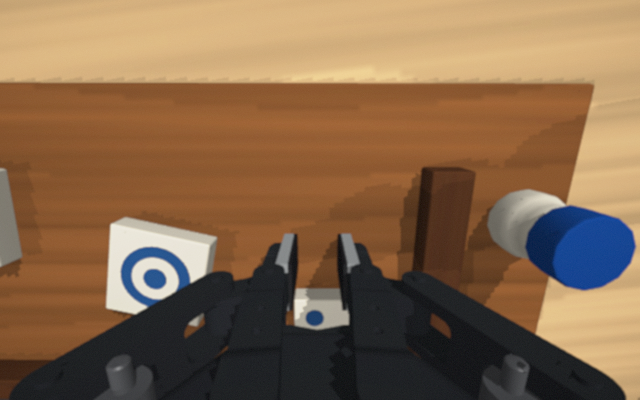

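The dots tile went to the fence at the predicted position (pusher x = −1.1 mm). The descent touched the bed at about 18 mm, so I'll run slightly higher for the next tiles.

Run:
```python
from h import *
x,y,_=bpos(); go(x,y,60,200)
for yt,x0 in ((12.1,-55),(-89.3,-85)):
    env.movep(W(x0,yt,60),O)
    h=go(x0,yt,22,100,10); print('down',h,bpos(),env.current_time())
    h=go(5,yt,22,50,12); print('push',h,bpos(),env.current_time())
    go(-14,yt,22,150); go(-14,yt,60,200)
env.movep(W(90,-10,200),O); env.sleep(.2); snap('p2'); print(env.current_time())
```

```text
down False [-54.9  12.5  21.8] 7.45
push True [-1.2 12.  21.1] 8.4667
down False [-84.8 -88.9  21.8] 10.1583
push True [ -1.4 -89.3  21.1] 11.7167
13.35
```

View pics/p2.png

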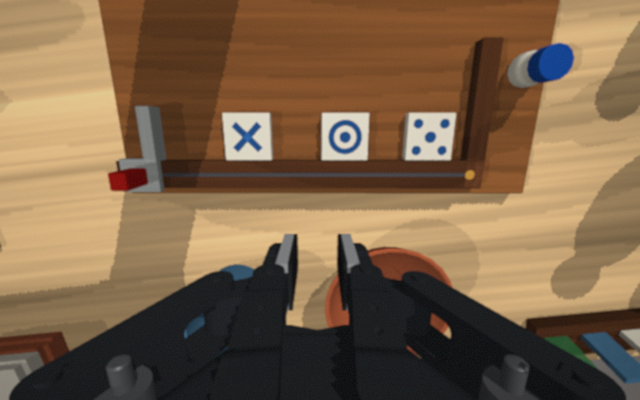

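All three tiles are flush to the fence: cross at (247,137), ring at (345,137), dots at (431,137). Next I'll push the chain towards the end block.

Run:
```python
from h import *
env.gripper_to(0.0)
env.movep(W(36,-142,65),O)
h=go(36,-142,23,80,10); print('down',h,bpos(),env.current_time())
h=go(36,5,23,45,12); print('push',h,bpos(),env.current_time())
x,y,_=bpos(); go(x,y-15,23,100); go(x,y-15,80,150)
env.movep(W(90,-10,200),O); env.sleep(.2); snap('p3'); print(env.current_time())
im=cv2.imread('pics/p3.png'); cv2.imwrite('pics/p3c.png',cv2.resize(im[20:220,90:590],(800,320),interpolation=cv2.INTER_CUBIC))
```

```text
down False [  36.2 -141.9   23.1] 15.175
push True [36.3 -6.2 23.6] 17.85
19.525
```

View pics/p3c.png

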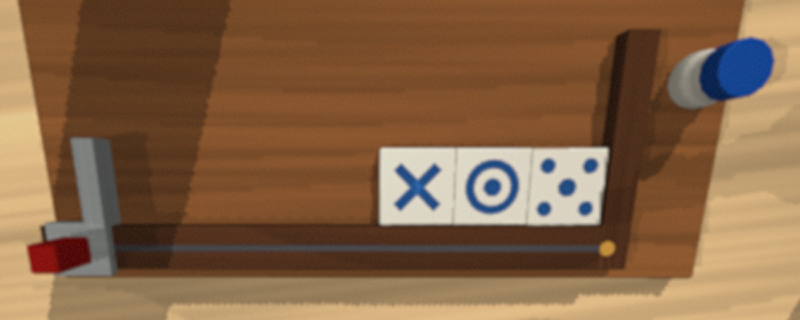

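The row is packed against the end block and flush to the fence, with no visible gaps. Now the stop.

Run:
```python
from h import *
env.movep(W(75,-240,100),O)
h=go(75,-240,54,100,8); print('down',h,bpos(),env.current_time())
h=go(75,-60,54,50,15); print('push1',h,bpos(),env.current_time())
if not h:
    h=go(75,-10,54,20,10); print('push2',h,bpos(),np.round(env.current_contact_force(),1),env.current_time())
x,y,_=bpos(); go(x,y-20,54,60); go(x,y-20,110,150)
env.movep(W(90,-40,210),O); env.sleep(.2); snap('p4'); print(env.current_time())
im=cv2.imread('pics/p4.png'); cv2.imwrite('pics/p4c.png',cv2.resize(im[20:220,140:590],(800,356),interpolation=cv2.INTER_CUBIC))
```

```text
down False [  75.3 -239.5   54.4] 21.1167
push1 False [ 75.  -60.1  54. ] 24.8667
push2 True [ 75.  -42.5  53.9] [ 0.7 -2.4  1.8] 26.0667
27.8167
```

View pics/p4c.png

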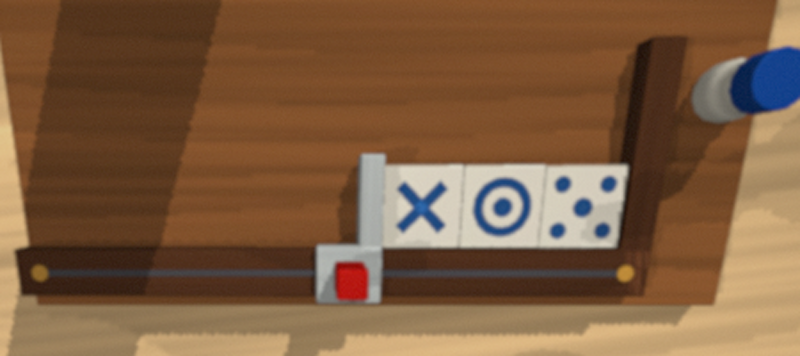

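The stop rests against the cross tile in this view, but the camera looks from −y and could hide a gap. I'll look from the +y side, lower down.

Run:
```python
from h import *
env.movep(W(100,60,150),O); env.sleep(.2); snap('p5'); print(env.current_time())
import json
c=json.load(open('p5.json')); im=cv2.imread('pics/p5.png')
px=[w2px(c,W(*p)) for p in ((10,0,30),(10,150,30),(60,0,30),(4,0,42))]; print(np.round(px))
x0=int(px[0][0])-40; y0=int(px[0][1])-30
cv2.imwrite('pics/p5c.png',cv2.resize(im[max(y0,0):y0+125,max(x0,0):x0+260],None,fx=3,fy=3,interpolation=cv2.INTER_CUBIC))
print(x0,y0)
```

```text
28.6083
[[251.  96.]
 [422.  96.]
 [254. 154.]
 [247.  87.]]
210 65
```

View pics/p5c.png

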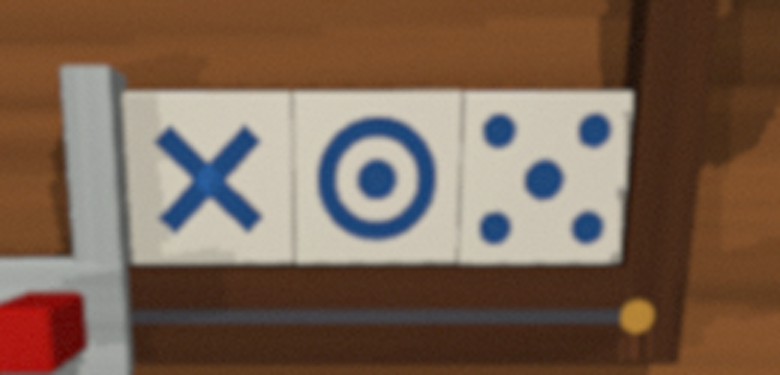

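The row is square, packed and flush, and no dark gap shows between the stop's face and the cross tile. The robot is clear, so I'm handing in.

Run:
```python
from bench import env
print(env.current_contact_force().round(1)); env.finish_job(); print(env.current_time())
```

```text
[0.9 0.4 0.4]
the job is handed in; nothing more can be done
the job is handed in; nothing more can be done
```

The job is done and handed in about 29 s into the run. The three tiles sit in one row along the fence, packed against the end block, with the stop snug against the open end.

- **How:** I slid each tile to the fence with the two fingertips. I then pushed all three along the fence to the end block with the gripper shut; the order from the end block is dots, ring, cross. Last, I pushed the stop's red grip until the force rose as it met the row.
- **Last checks:** Close-up wrist pictures from both sides showed the row straight and flush to the fence. I saw no gap at the end block or between the stop and the cross tile, only hairline joints between the tiles. The gripper was clear of everything at hand-in.
- **Bystanders:** I did not move any of the other objects. The pot was unmoved in the wrist views. I took no final overall picture of the rest, but the arm's path stayed away from them.
- **Off plan:** On the first descent the fingertips lightly touched the bed, at a tool height of about 18 mm. The force limit stopped the move, and I worked a few mm higher for the other tiles.

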